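# Stopper the conical flask

### The arm

A 6-joint arm with a two-finger parallel gripper is mounted at the origin on a cart in front of the work surface, level with it; the furniture and walls round the work are solid. World frame = base frame: x ahead of the robot, y to its left, z up, the work surface at z = 0. Lengths are in m, angles in rad, forces in N, time in s.
With the tool pointing down it reaches from about 0.325 to 0.9 m from the base axis. Payload 6.1 kg.
Tool frame: the origin (TCP) lies at the very end of the fingers, on their centre line; the grasp point (between the pads) lies 19 mm behind it; z points along the fingers, y is the line along which they close (so a half turn about z gives the same grasp; the last joint's range is limited). The gripper opens to 85 mm and grips with 20 to 120 N. Pads are 22 mm wide; open, the fingers measure 114 mm over their backs; the gripper's body (76 mm by 85 mm) begins 54 mm behind the grasp point. The pads swing forward as they close: fully open they stand 13 mm farther back than shut.
Start: joints at [1.195, 0.22, 1.526, -0, 1.395, -0.126], TCP at [0.155, 0.606, 0.231] pointing down, gripper open.
Joint ranges: [-2.98, 2.98], [-0.91, 2.08], [0.09, 2.57], [-1.24, 4.39], [0.2, 2.65], [-2.68, 2.68]. Speed limits (rad/s): [2.57, 2.57, 3.01, 3.14, 3.14, 3.14].

### API

Orientations are given as a unit quaternion [x, y, z, w].
In Python, from bench import telemetry, eyes, order gives the robot as it stands.
- The arm moves only by the tool servo_tool, never from a script. Its argument "commands" is a list of rows, each a list of 7 numbers: the shift along the tool's x, y, z in cm, then the turn, a rotation vector about the tool's x, y, z in rad, then the closure, from -1 (fully open) to 1 (shut). A call has 1 to 20 rows; each row shifts and turns the commanded pose from where the row before left it, along the tool's axes as they then stand; what a row does not reach is not made up. A row lasts 1/12 s, in which the tool goes at most 41.7 mm and 7.16 degrees, less where a joint would pass 70% of its speed; a pose out of reach is approached as far as the arm can. A call with a gripper value outside its range is refused whole. The fingers move at their own pace and stop on an object; "squeeze" is the grip in N (left out, the last holds). Time passes only in rows, so rows that do not move let the fingers close. It gives the time, the measured TCP pose, the force, the opening and the grip force at its end, in the units of the state.
- telemetry.state(): the state, without advancing time (a new reading comes with each control period).
- eyes.capture(name): name is "scene" or "top" or "wrist"; returns the picture (420x560x3 uint8, red, green, blue); there is no depth.
- eyes.get_calibration(name): a dict with "fx", "fy", "cx", "cy" (pixels), "k1" (the pictures are not rectified: a ray, as slopes to the right and down, at radius r is drawn at 1 + k1 r^2 times it, then the intrinsics apply), "rvec" (rotation vector, rad) and "tvec" (3), from world to camera coordinates, as OpenCV has them; the wrist camera has in their place "mount" (4x4, takes a point from camera to tool coordinates, whose origin is the TCP and whose axes are the flange's). Camera axes: x right, y down, z forward; pixel columns grow to the right and rows downward; lengths in m; the calibration is good to about 2 mm. A picture is of the moment at which its call begins: read the wrist's pose just before it. get_calibration takes no time and is no camera call.
- order.finish_job(): hands the job in; it is judged then, once.
The state is a dict: "time": time; "joint_pos": joint angles; "qd": joint speeds; "tau": joint torques, N m; "position": TCP position; "ee_rot": TCP orientation; "contact_force": force on the tool from outside, world axes, zero at the start; "torque": the same for the moment, N m; "gripper_width": finger opening in m; "finger_force": force on a finger pad.
Only numpy, scipy, OpenCV 4.12 (cv2) and the standard library are available. Lean on these libraries where they do the work, as an engineer would, in place of code of your own. Each camera call takes 0.05 s, during which the arm holds its last target. There are 200 camera calls.

### The job

Close the open conical glass flask with the rubber stopper that fits its mouth: set it in from above, narrow end down, until its collar rests flat on the rim, and let go. Leave the flask standing where it is, and leave the larger stopper, which is too wide for the mouth, where it is.

Things in the scene. Friction and masses are not known exactly. Their poses are not given: they have to be found in the camera images.
- stopper: Smaller of two dark rubber stoppers, loose, about 60 g, 56 mm tall, standing on its narrow foot, nearer the robot than the flask. From below: tapered plug 26 mm long, 24 mm across at the foot, 34 at its top; collar 50 mm across, 6 thick; round grip 30 mm across at heights 32 to 56 mm, to grasp from above at any yaw. Origin: centre of the foot; z up its axis.
- stopper_collar (a point): On the axis of the smaller stopper, at the underside of its collar, 26 mm above the foot. This point comes level with the flask's rim when the stopper is home.
- big_stopper: The larger dark rubber stopper, to the left or right of the smaller one, 56 mm tall: plug 46 to 58 mm across, collar 70 mm, grip 40 mm. Too wide for the flask; leave it alone. Origin: centre of the foot; z up.
- flask: Open wide-necked conical flask of clear glass, empty, about 250 g, standing free on the table. 100 mm tall, 84 mm across near the base; straight neck from 62 mm height up, 46 mm across outside, 40 mm inside; rim slightly flared, 49 mm outside, 43 mm inside. Origin: centre of the underside; z up.
- flask_mouth (a point): Centre of the flask's mouth, level with the top of the rim, 100 mm above the flask's underside.
There are look-alikes about, which are no part of the job. What is shaped like the stopper but red is not meant.

How it is judged:
On the way:
1. the smaller stopper is lifted at least 60 mm off the table (height (world z) of stopper above 0.06 m), for 0.1 s.
At the end, for the whole second after the job is handed in: Smaller stopper upright in the flask's mouth, within 10 degrees, 10 mm sideways, collar within 5 mm of the rim's height; flask upright on the table within 40 mm of its start, larger stopper within 30 mm of its start; stopper and flask at rest (horizontal distance between stopper_collar and flask_mouth below 0.01 m and z of stopper_collar in the frame of flask_mouth between -0.005 and 0.005 m and angle between the z axis of stopper and the z axis of flask, either way round below 0.17 rad and angle between stopper's own z axis and vertical below 0.2 rad and angle between flask's own z axis and vertical below 0.1 rad and height (world z) of flask below 0.01 m and distance of flask from where it was at the start of the episode below 0.04 m and distance of big_stopper from where it was at the start of the episode below 0.03 m and linear speed of each of stopper, flask below 0.02 m/s); the robot touches nothing.
It fails at once if the flask is tipped by more than about 25 degrees (angle between flask's own z axis and vertical above 0.44 rad).
It fails at once if the larger stopper is moved more than 50 mm (distance of big_stopper from where it was at the start of the episode above 0.05 m).
It also fails if it takes over 38 s, if anything falls off the work surface, if the arm or the gripper's body presses on something with over 40 N, if the wrist force passes 120 N, or if a joint passes its speed limit or range.

## Working session

There is one attempt and no reset: what is moved stays moved. The work goes in short steps, Python scripts to look and compute and a tool call to move; the robot and the scene stay as the last step left them, time stands still between calls to the robot, and variables do not carry over. Pictures are saved under pics/ and viewed, at most 10 in all, crops included, and the job is handed in when it is done.

Besides the shell and the picture viewer there is one more tool, called after "Emit:" in YAML: its name, and indented under it one key for each argument. servo_tool: Moves the arm, as the interface text tells. Its arguments: {"type":"object","properties":{"commands":{"type":"array","items":{"type":"array","items":{"type":"number"}}},"squeeze":{"type":"number"}},"required":["commands"]}

```bash
mkdir -p pics
cat > h.py <<'E'
import numpy as np, cv2
from scipy.spatial.transform import Rotation as R
from bench import telemetry, eyes, order
def cam(n, st=None):
    c=eyes.get_calibration(n)
    if n=='wrist':
        st=st or telemetry.state()
        T=np.eye(4);T[:3,:3]=R.from_quat(st['ee_rot']).as_matrix();T[:3,3]=st['position']
        M=T@np.array(c['mount']); return c,M[:3,:3],M[:3,3]
    Rm=cv2.Rodrigues(np.array(c['rvec'],float))[0]; return c,Rm.T,-Rm.T@np.array(c['tvec'],float).ravel()
def ray(C,u,v):
    c,Rw,o=C
    K=np.array([[c['fx'],0,c['cx']],[0,c['fy'],c['cy']],[0,0,1.]])
    p=cv2.undistortPoints(np.array([[[u,v]]],float),K,np.array([c['k1'],0,0,0,0.]))[0,0]
    d=Rw@np.array([p[0],p[1],1]); return o,d
def onz(C,u,v,z):
    o,d=ray(C,u,v); return o+d*(z-o[2])/d[2]
def save(n,f):
    im=eyes.capture(n); cv2.imwrite('pics/'+f,im[:,:,::-1]); return im
E
python3 - <<'E'
from h import *
a=save('scene','s0.png');b=save('top','t0.png')
for n in('scene','top'):
    C=cam(n);print(n,C[2],C[1][:,2],C[0]['fx'])
s=telemetry.state();print(s['position'],s['ee_rot'],s['gripper_width'],s['time'])
E
```

```text
scene [ 0.03937036 -0.50778621  0.59759828] [ 0.54616656  0.59938299 -0.58518554] 384.4932649607316
top [0.38809846 0.01537477 0.94907003] [ 0.16667365 -0.02381692 -0.98572443] 386.6153877832226
[0.15432287 0.60507844 0.23030757] [ 1.24557913e-01  9.92211948e-01 -8.60855160e-04 -1.88835282e-04] 0.08548212953391973 0.1
```

View pics/s0.png

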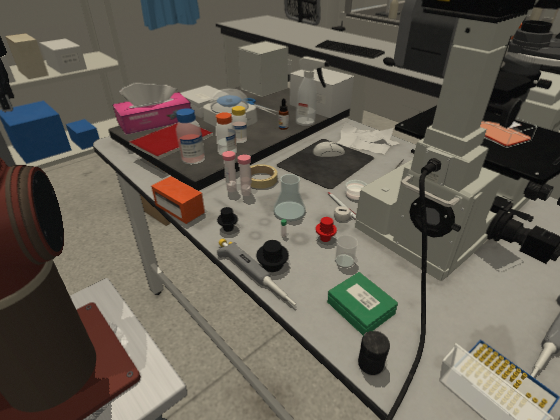

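View pics/t0.png

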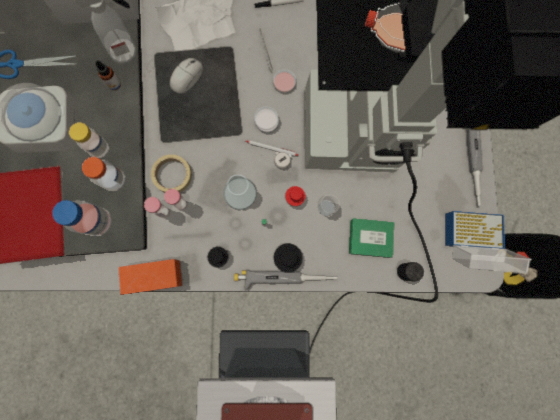

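The small stopper is at top (218,257) and scene (228,218), the big one at top (288,258), and the flask at top (240,190) and scene (290,197). The red one is a decoy at top (295,196). Next I'll enlarge the relevant area.

Run:
```python
from h import *
t=cv2.imread('pics/t0.png');s=cv2.imread('pics/s0.png')
a=cv2.resize(t[160:285,195:320],(500,500),interpolation=cv2.INTER_CUBIC)
b=cv2.resize(s[165:240,205:315][:, :],(330*1,225),interpolation=cv2.INTER_CUBIC)
out=np.zeros((500,800,3),np.uint8);out[:,:500]=a;out[:225,500:800]=b[:,:300];
cv2.imwrite('pics/c0.png',out)
for n,im,roi in(('top',t,(195,235,245,285)),('top',t,(265,235,315,285)),('scene',s,(213,203,243,235))):
    x0,y0,x1,y1=roi;g=im[y0:y1,x0:x1].max(2);m=(g<45).astype(np.uint8)
    k,l,st,ce=cv2.connectedComponentsWithStats(m);i=1+st[1:,4].argmax()
    u,v=ce[i]+[x0,y0];print(n,u,v,st[i],[onz(cam(n),u,v,z).round(4) for z in(.03,.045)])
print('rim',onz(cam('top'),237.5,183.5,.1),'base',onz(cam('top'),240,196,.01))
```

```text
top 217.7147766323024 256.4914089347079 [ 13  12  20  20 291] [array([0.432 , 0.1183, 0.03  ]), array([0.4313, 0.1167, 0.045 ])]
top 287.65339966832505 257.5107794361526 [  9   9  28  28 603] [array([ 0.4308, -0.0466,  0.03  ]), array([ 0.4301, -0.0456,  0.045 ])]
scene 227.02469135802468 219.07407407407408 [  5   4  19  25 324] [array([0.4307, 0.1176, 0.03  ]), array([0.4203, 0.1011, 0.045 ])]
rim [0.59214286 0.07084604 0.1       ] base [0.58211477 0.06991546 0.01      ]
```

View pics/c0.png

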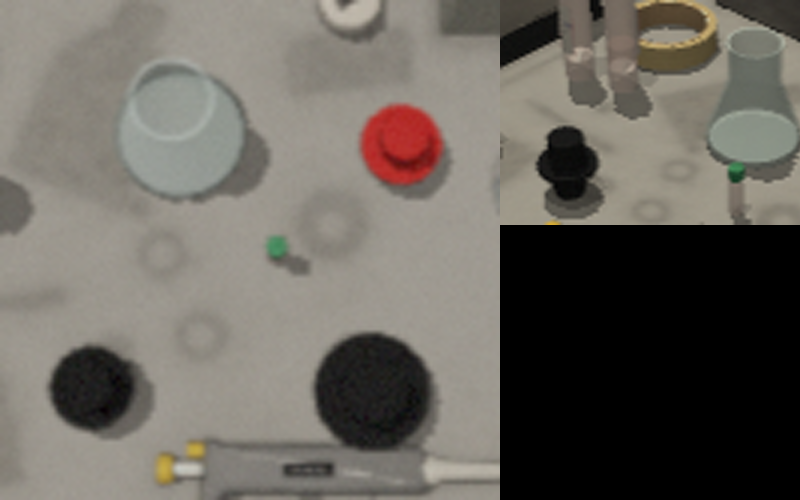

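The flask is at about (0.589, 0.070) and the small stopper at about (0.431, 0.1175). I'll move above the stopper and turn the fingers roughly along world y, clear of the pipette.

Emit:
servo_tool:
  commands:
    - [-2.43, -2.52, 0, 0, 0, 0, -0.4]
    - [-2.43, -2.52, 0, 0, 0, 0, -0.4]
    - [-2.43, -2.52, 0, 0, 0, 0, -0.4]
    - [-2.43, -2.52, 0, 0, 0, 0, -0.4]
    - [-2.43, -2.52, 0, 0, 0, 0, -0.4]
    - [-2.43, -2.52, 0, 0, 0, 0, -0.4]
    - [-2.43, -2.52, 0, 0, 0, 0, -0.4]
    - [-2.43, -2.52, 0, 0, 0, 0, -0.4]
    - [-2.43, -2.52, 0, 0, 0, 0, -0.4]
    - [-2.43, -2.52, 0, 0, 0, 0, -0.4]
    - [-2.43, -2.52, 0, 0, 0, 0, -0.4]
    - [-2.43, -2.52, 0, 0, 0, 0, -0.4]
    - [-2.43, -2.52, 0, 0, 0, 0, -0.4]
    - [-2.43, -2.52, 0, 0, 0, 0, -0.4]
    - [-2.43, -2.52, 0, 0, 0, 0, -0.4]
    - [-2.43, -2.52, 0, 0, 0, 0, -0.4]
    - [0, 0, 0, 0, 0, -0.117, -0.4]
    - [0, 0, 0, 0, 0, -0.117, -0.4]
    - [0, 0, 0, 0, 0, -0.117, -0.4]
    - [0, 0, 0, 0, 0, 0, -0.4]
  squeeze: 40

```text
time: 1.77
position: [0.4314, 0.1183, 0.2308]
ee_rot: [-0.052, 0.999, -0.0, -0.0]
contact_force: [0.3, 0.2, 0.7]
gripper_width: 0.0599
finger_force: 0.0
```

Run:
```python
from h import *
s=telemetry.state();print(s['position'],s['ee_rot'],s['gripper_width'],s['time'])
save('wrist','w0.png');C=cam('wrist',s);print(C[2],C[1][:,2])
```

```text
[0.43137371 0.11834464 0.23084141] [-5.21555748e-02  9.98638863e-01 -9.13064965e-06 -4.66989996e-04] 0.05990881309262904 1.7667
[0.35965223 0.11061198 0.37319887] [ 0.28068006  0.02960167 -0.9593448 ]
```

View pics/w0.png

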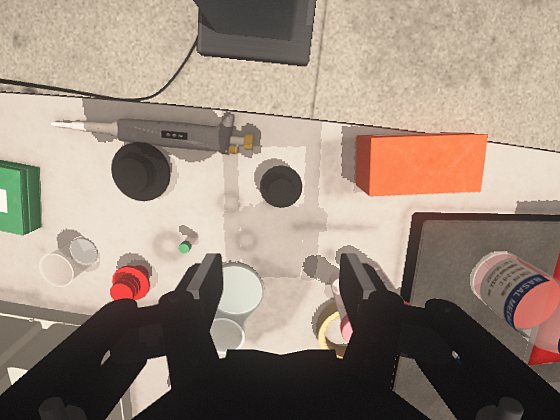

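The stopper is at (281,186), the big stopper at (141,171) and the flask base at about (237,290). The approach is clear, so I'll refine the stopper position and descend.

Run:
```python
from h import *
s=telemetry.state();C=cam('wrist',s);im=cv2.imread('pics/w0.png')
g=im[160:212,255:308].max(2);m=(g<60).astype(np.uint8)
k,l,st,ce=cv2.connectedComponentsWithStats(m);i=1+st[1:,4].argmax()
c=max(cv2.findContours((l==i).astype(np.uint8),0,2)[0],key=len)
e=cv2.fitEllipse(c);u,v=np.array(e[0])+[255,160];print(u,v,e,st[i])
p=onz(C,u,v,.031);print(p)
d=p-np.array(s['position']);print('tool shift cm',R.from_quat(s['ee_rot']).inv().apply(d)*100)
```

```text
Traceback (most recent call last):
cv2.error: OpenCV(4.12.0) /io/opencv/modules/imgproc/src/shapedescr.cpp:361: error: (-201:Incorrect size of input array) There should be at least 5 points to fit the ellipse in function 'fitEllipseNoDirect'
```

Run:
```python
from h import *
s=telemetry.state();C=cam('wrist',s);im=cv2.imread('pics/w0.png')
g=im[155:217,250:313].max(2);print(g[31,::4])
t,m=cv2.threshold(g,0,1,cv2.THRESH_BINARY_INV+cv2.THRESH_OTSU)
m=cv2.morphologyEx(m,cv2.MORPH_OPEN,np.ones((5,5),np.uint8))
c=max(cv2.findContours(m,0,1)[0],key=cv2.contourArea)
e=cv2.fitEllipse(c);u,v=np.array(e[0])+[250,155];print(t,u,v,e)
p=onz(C,u,v,.031);print(p)
d=p-np.array(s['position']);print('tool shift cm',R.from_quat(s['ee_rot']).inv().apply(d)*100)
```

```text
[234 234 155  69  67  75  77  74  71  76  74  75  76 194 213 213]
143.0 280.509859085083 185.99513053894043 ((30.509859085083008, 30.99513053894043), (41.28926467895508, 41.95792007446289), 138.61215209960938)
[0.43011047 0.11810488 0.031     ]
tool shift cm [ 0.10992164 -0.03438828 19.99038009]
```

Emit:
servo_tool:
  commands:
    - [0.1, 0, 2.5, 0, 0, 0, -0.4]
    - [0, 0, 2.5, 0, 0, 0, -0.4]
    - [0, 0, 2.5, 0, 0, 0, -0.4]
    - [0, 0, 2.5, 0, 0, 0, -0.4]
    - [0, 0, 2.5, 0, 0, 0, -0.4]
    - [0, 0, 2.5, 0, 0, 0, -0.4]
    - [0, 0, 2.0, 0, 0, 0, -0.4]
    - [0, 0, 1.5, 0, 0, 0, -0.4]
    - [0, 0, 1.0, 0, 0, 0, -0.4]
    - [0, 0, 0, 0, 0, 0, -0.4]
    - [0, 0, 0, 0, 0, 0, 0]
    - [0, 0, 0, 0, 0, 0, 0.2]
    - [0, 0, 0, 0, 0, 0, 0.4]
    - [0, 0, 0, 0, 0, 0, 0.6]
    - [0, 0, 0, 0, 0, 0, 1]
    - [0, 0, 0, 0, 0, 0, 1]
    - [0, 0, 0, 0, 0, 0, 1]
    - [0, 0, 0, 0, 0, 0, 1]
  squeeze: 40

```text
time: 3.32
position: [0.4319, 0.1189, 0.0377]
ee_rot: [-0.05, 0.999, 0.0, 0.001]
contact_force: [-0.8, 0.5, 6.7]
gripper_width: 0.0284
finger_force: 39.8
```

Emit:
servo_tool:
  commands:
    - [0, 0, -0.5, 0, 0, 0, 1]
    - [0, 0, -1, 0, 0, 0, 1]
    - [0, 0, -1.5, 0, 0, 0, 1]
    - [0, 0, -2, 0, 0, 0, 1]
    - [0, 0, -2, 0, 0, 0, 1]
    - [0, 0, -2, 0, 0, 0, 1]
    - [0, 0, -2, 0, 0, 0, 1]
    - [0, 0, -2, 0, 0, 0, 1]
    - [0, 0, -2, 0, 0, 0, 1]
    - [0, 0, -1, 0, 0, 0, 1]
    - [0, 0, 0, 0, 0, 0, 1]
    - [0, 0, 0, 0, 0, 0, 1]

```text
time: 4.32
position: [0.4306, 0.1187, 0.1965]
ee_rot: [-0.051, 0.999, 0.0, 0.0]
contact_force: [1.5, -0.4, -0.4]
gripper_width: 0.0285
finger_force: 39.5
```

Run:
```python
from h import *
s=telemetry.state();print(s['position'],s['ee_rot'],s['gripper_width'],s['contact_force'])
w=save('wrist','w1.png')[:,:,::-1];sc=save('scene','s1.png')[:,:,::-1]
out=np.zeros((600,800,3),np.uint8);out[:360,:480]=cv2.resize(w,(480,360))
out[360:600,:320]=cv2.resize(sc[120:240,200:360],(320,240));out[:360,480:]=cv2.resize(sc[130:220,215:295],(320,360))
cv2.imwrite('pics/c1.png',out)
```

```text
[0.43064528 0.11868347 0.19649557] [-5.05601823e-02  9.98720901e-01  1.03830652e-07  4.79566020e-04] 0.02847369861863087 [ 1.54803535 -0.35111345 -0.41942893]
```

View pics/c1.png

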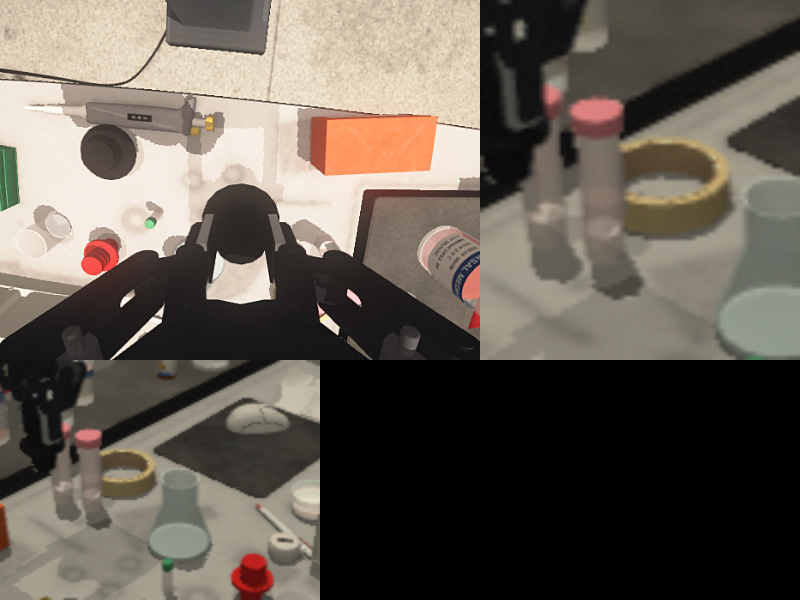

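The stopper is held, with the collar visible at about (280,259) in the wrist image. The flask rim in the scene view is near (291,180). Next I'll check the grasp tilt and refine the mouth position.

Run:
```python
from h import *
for n,u,v in(('top',237.75,184.75),('scene',290.2,179.5)): print(n,onz(cam(n),u,v,.1))
# silhouette base circle from both
for n,u,v in(('top',240.5,193),('scene',205+254/3,165+136/3)): print(n,'base',onz(cam(n),u,v,.006))
s=telemetry.state();C=cam('wrist',s);c,Rw,o=C
K=np.array([[c['fx'],0,c['cx']],[0,c['fy'],c['cy']],[0,0,1.]])
im=cv2.imread('pics/w1.png');big=cv2.resize(im[180:360,180:380],None,fx=3,fy=3,interpolation=cv2.INTER_CUBIC)
p=np.array(s['position']);th=np.linspace(0,2*np.pi,60)
for h,r,col in((.032,.025,(0,255,0)),(.026,.025,(0,255,255)),(.056,.015,(0,0,255))):
    P=p+np.c_[r*np.cos(th),r*np.sin(th),0*th+h-.0365]
    q=cv2.projectPoints((P-o)@Rw,np.zeros(3),np.zeros(3),K,np.array([c['k1'],0,0,0.]))[0].reshape(-1,2)
    cv2.polylines(big,[((q-[180,180])*3).astype(np.int32)],True,col,1)
big=cv2.convertScaleAbs(big,alpha=1.6,beta=10);cv2.imwrite('pics/c2.png',big)
```

```text
top [0.58926707 0.07022743 0.1       ]
scene [0.58796564 0.06592387 0.1       ]
top base [0.59057144 0.06905132 0.006     ]
scene base [0.58856773 0.06636937 0.006     ]
```

View pics/c2.png

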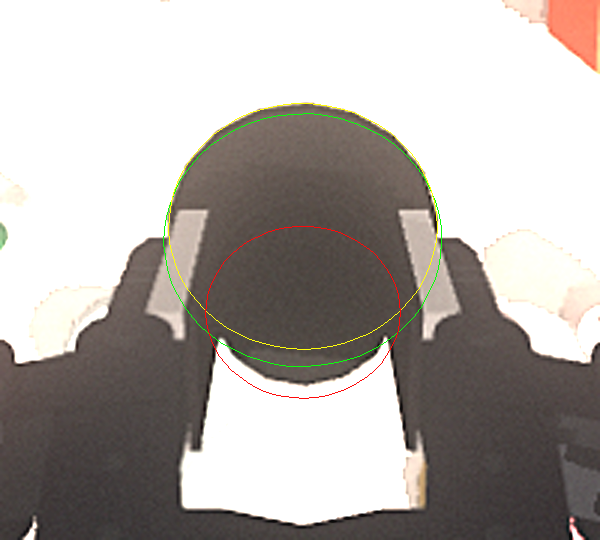

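The grasp is centred, with a tilt of only a few degrees. I'll move over the mouth, stop just above the rim, and compare there.

Emit:
servo_tool:
  commands:
    - [-0.76, -0.33, 0, 0, 0, 0, 1]
    - [-1.52, -0.66, 0, 0, 0, 0, 1]
    - [-2.28, -0.99, 0, 0, 0, 0, 1]
    - [-2.28, -0.99, 0, 0, 0, 0, 1]
    - [-2.28, -0.99, 0, 0, 0, 0, 1]
    - [-2.28, -0.99, 0, 0, 0, 0, 1]
    - [-2.28, -0.99, 0, 0, 0, 0, 1]
    - [-1.0, -0.45, 0, 0, 0, 0, 1]
    - [-0.53, -0.23, 0, 0, 0, 0, 1]
    - [0, 0, 0, 0, 0, 0, 1]
    - [0, 0, 1, 0, 0, 0, 1]
    - [0, 0, 1.5, 0, 0, 0, 1]
    - [0, 0, 1.2, 0, 0, 0, 1]
    - [0, 0, 0.5, 0, 0, 0, 1]
    - [0, 0, 0, 0, 0, 0, 1]
    - [0, 0, 0, 0, 0, 0, 1]

```text
time: 5.75
position: [0.588, 0.0684, 0.1539]
ee_rot: [-0.051, 0.999, 0.0, -0.0]
contact_force: [0.1, 0.0, -1.1]
gripper_width: 0.0284
finger_force: 39.5
```

Run:
```python
from h import *
s=telemetry.state();print(s['position'],s['contact_force'],s['gripper_width'],s['time'])
sc=save('scene','s2.png')[:,:,::-1];t=save('top','t2.png')[:,:,::-1]
out=np.zeros((600,800,3),np.uint8);out[:,:450]=cv2.resize(sc[125:225,250:325],(450,600),interpolation=cv2.INTER_CUBIC)
out[:350,450:]=cv2.resize(t[150:220,205:275],(350,350),interpolation=cv2.INTER_CUBIC)
cv2.imwrite('pics/c3.png',cv2.convertScaleAbs(out,alpha=1.7,beta=10))
```

```text
[0.58799827 0.06844976 0.1539175 ] [ 0.14195172  0.04766381 -1.08550158] 0.028376449147051827 5.75
```

View pics/c3.png

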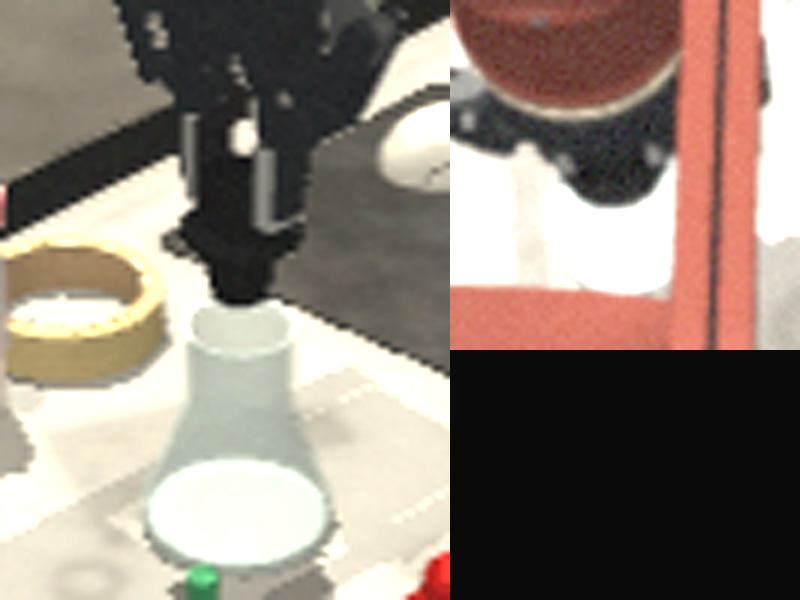

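In the scene view the rim centre is at column 242, the foot at 240 and the collar at 233. So the stopper leans about 6° toward −x and sits slightly left of the mouth. I'll correct the tilt and offset, then recheck.

Emit:
servo_tool:
  commands:
    - [-0.1, -0.1, 0, 0, 0.05, 0, 1]
    - [-0.1, -0.1, 0, 0, 0.05, 0, 1]
    - [0, 0, 0, 0, 0, 0, 1]
    - [0, 0, 0, 0, 0, 0, 1]

```text
time: 6.18
position: [0.5917, 0.0665, 0.1547]
ee_rot: [-0.051, 0.998, -0.003, -0.049]
contact_force: [-0.8, 0.1, -0.2]
gripper_width: 0.0287
finger_force: 39.5
```

Run:
```python
from h import *
s=telemetry.state();print(s['position'],s['ee_rot'],s['contact_force'])
sc=save('scene','s3.png')[:,:,::-1];C=cam('wrist',s);w=save('wrist','w3.png')[:,:,::-1]
out=np.zeros((600,800,3),np.uint8);out[:,:450]=cv2.resize(sc[125:225,250:325],(450,600),interpolation=cv2.INTER_CUBIC)
out[:350,450:]=cv2.resize(w[200:340,210:350],(350,350),interpolation=cv2.INTER_CUBIC)
cv2.imwrite('pics/c4.png',cv2.convertScaleAbs(out,alpha=1.7,beta=10))
```

```text
[0.59167938 0.06645501 0.15472212] [-0.05054941  0.99752033 -0.00252281 -0.04890376] [-0.76216801  0.14367564 -0.20599782]
```

View pics/c4.png

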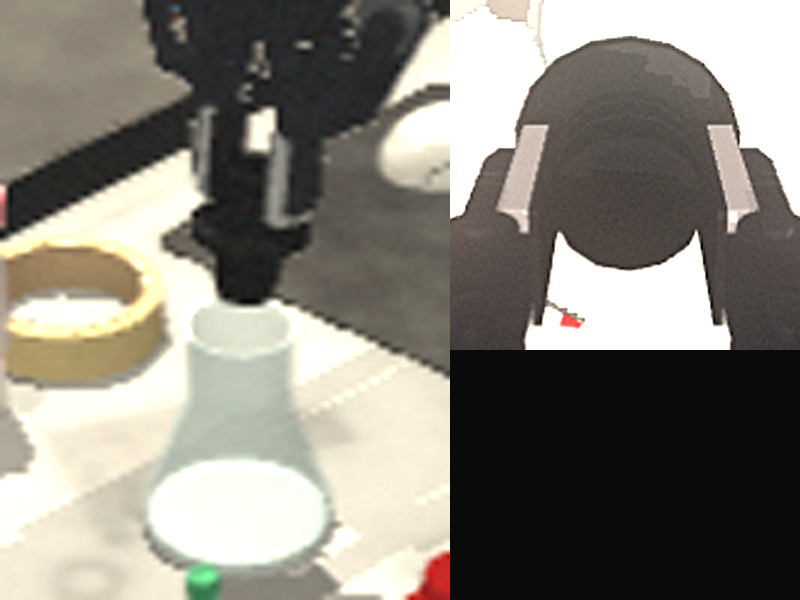

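Run:
```python
from h import *
for f in('s2.png','s3.png'):
    g=cv2.imread('pics/'+f).max(2).astype(float)
    print(f)
    for r in range(157,177):
        print(r,''.join('%4d'%x for x in g[r,276:304]))
c=cam('scene')[0];Rw,o=cam('scene')[1:]
K=np.array([[c['fx'],0,c['cx']],[0,c['fy'],c['cy']],[0,0,1.]])
P=np.array([[.588,.0684,z] for z in(.1165,.1425,.1485)]+[[.5917,.0665,z] for z in(.1165,.1425,.1485)]+[[.5885,.0675,.1]])
print(cv2.projectPoints((P-o)@Rw,np.zeros(3),np.zeros(3),K,np.array([c['k1'],0,0,0.]))[0].reshape(-1,2).round(1).tolist())
```

```text
s2.png
157  148 152 157 158 143  68  42  15  10  14  12  15  12  15  14  19  48  75  69  41  18  18  18  20  29  46  45  46
158  152 156 157 159 152 119  75  15  11  10  12  14  13  12  13  17  48  75  69  41  19  21  19  19  30  47  47  47
159  158 160 160 159 158 142  72  12  12  12  14  11  14  12  16  17  46  76  69  42  21  19  17  16  29  50  48  48
160  162 162 161 158 137  44   9  12  11  13  12  15  13  13  12  19  49  75  69  41  18  21  18  32  52  48  49  48
161  162 159 157 137  42  15  15  15  13  14  12  13  13  11  12  19  47  76  68  42  19  27  47  59  74  46  45  46
162  157 155 151 130  39  16  14  14  11  11  12  13  12  14  13  18  47  75  74  75  74  69  43  22  32  47  46  45
163  151 137  87  47  17  17  16  15  15  11  12  14  12  13  13  12  16  38  64  68  39  15  19  24  33  52  50  50
164  129  53  55  47  12  16  15  17  16  16  15  12  12  14  12  12  11  13  14  12  12  11  12  12  28  52  51  48
165  128  52  56  61  63  13  16  17  14  16  14  16  12  13  15  12  14  14  11  13  13  11  12  25  45  55  55  52
166  133  72  41  55  54  35  13  14  16
[... 3006 characters left out ...]
51
172  189 171 161 161 162 161 162 161 160 138  11  14  12  14  13  14  14  13  13  24  46  60  60  57  57  56  54  52
173  186 151 161 160 160 161 161 160 160 142  42  13  11  13  11  15  12  14   9  35  65  64  63  63  61  59  57  55
174  183 151 162 162 162 161 161 162 166 156  78  13  13  15  12  13  11  14  26  44  44  59  64  61  60  59  55  54
175  132 129 159 160 163 163 166 172 162 143 125  95  65  37  11  11  12  39 103 155 144  50  43  59  62  58  54  53
176   87 118 155 159 163 170 168 131 131 130 130 130 129 130 132 133 133 133 134 134 143 163 158 129  60  54  56  56
[[289.6, 173.3], [289.8, 163.9], [289.8, 161.6], [291.3, 173.0], [291.5, 163.6], [291.5, 161.4], [289.9, 179.2]]
```

Edge profiles show the stopper was upright in the first view. The stray dark bit on its left was background, so the tilt I added was wrong. I'll undo it and lower slowly.

Emit:
servo_tool:
  commands:
    - [0.13, 0.06, 0, 0, -0.05, 0, 1]
    - [0.13, 0.06, 0, 0, -0.05, 0, 1]
    - [0, 0, 0, 0, 0, 0, 1]
    - [0, 0, 0.4, 0, 0, 0, 1]
    - [0, 0, 0.4, 0, 0, 0, 1]
    - [0, 0, 0.4, 0, 0, 0, 1]
    - [0, 0, 0.4, 0, 0, 0, 1]
    - [0, 0, 0.4, 0, 0, 0, 1]
    - [0, 0, 0.4, 0, 0, 0, 1]
    - [0, 0, 0.4, 0, 0, 0, 1]
    - [0, 0, 0.4, 0, 0, 0, 1]
    - [0, 0, 0, 0, 0, 0, 1]
    - [0, 0, 0, 0, 0, 0, 1]

```text
time: 7.37
position: [0.5878, 0.0673, 0.122]
ee_rot: [-0.051, 0.999, 0.0, -0.0]
contact_force: [-0.6, -0.8, -0.1]
gripper_width: 0.0284
finger_force: 39.5
```

No contact so far, with about 10 mm to go.

Emit:
servo_tool:
  commands:
    - [-0.1, 0, 0.2, 0, 0, 0, 1]
    - [0, 0, 0.2, 0, 0, 0, 1]
    - [0, 0, 0.2, 0, 0, 0, 1]
    - [0, 0, 0.1, 0, 0, 0, 1]
    - [0, 0, 0.1, 0, 0, 0, 1]
    - [0, 0, 0.1, 0, 0, 0, 1]
    - [0, 0, 0, 0, 0, 0, 1]

```text
time: 7.95
position: [0.5889, 0.0675, 0.1132]
ee_rot: [-0.051, 0.999, -0.0, -0.0]
contact_force: [-0.3, -0.4, -0.9]
gripper_width: 0.0285
finger_force: 39.5
```

Emit:
servo_tool:
  commands:
    - [0, 0, 0.1, 0, 0, 0, 1]
    - [0, 0, 0.05, 0, 0, 0, 1]
    - [0, 0, 0, 0, 0, 0, 1]

```text
time: 8.2
position: [0.5891, 0.0674, 0.112]
ee_rot: [-0.051, 0.999, -0.0, 0.0]
contact_force: [0.7, -0.0, -0.2]
gripper_width: 0.0279
finger_force: 39.6
```

Emit:
servo_tool:
  commands:
    - [0, 0, 0.08, 0, 0, 0, 1]
    - [0, 0, 0.08, 0, 0, 0, 1]
    - [0, 0, 0, 0, 0, 0, 1]

```text
time: 8.45
position: [0.5896, 0.0675, 0.1119]
ee_rot: [-0.051, 0.999, -0.0, 0.001]
contact_force: [-3.5, -0.1, 8.4]
gripper_width: 0.0287
finger_force: 40.4
```

Contact came at the expected seated height. I'll ease off, open slowly and withdraw straight up.

Emit:
servo_tool:
  commands:
    - [0, 0, -0.12, 0, 0, 0, 1]
    - [0, 0, 0, 0, 0, 0, 0.3]
    - [0, 0, 0, 0, 0, 0, 0.1]
    - [0, 0, 0, 0, 0, 0, -0.1]
    - [0, 0, 0, 0, 0, 0, -0.3]
    - [0, 0, 0, 0, 0, 0, -0.4]
    - [0, 0, 0, 0, 0, 0, -0.4]
    - [0, 0, -0.5, 0, 0, 0, -0.4]
    - [0, 0, -1, 0, 0, 0, -0.4]
    - [0, 0, -2, 0, 0, 0, -0.4]
    - [0, 0, -3, 0, 0, 0, -0.4]
    - [0, 0, -3, 0, 0, 0, -0.4]
    - [0, 0, -3, 0, 0, 0, -0.4]
    - [0, 0, -2, 0, 0, 0, -0.4]
    - [0, 0, 0, 0, 0, 0, -0.4]
    - [0, 0, 0, 0, 0, 0, -0.4]

```text
time: 9.78
position: [0.5902, 0.0674, 0.2594]
ee_rot: [-0.051, 0.999, -0.0, 0.002]
contact_force: [-0.1, 0.3, -0.9]
gripper_width: 0.0595
finger_force: 0.0
```

Run:
```python
from h import *
s=telemetry.state();print(s['position'],s['time'],s['contact_force'])
sc=save('scene','s4.png')[:,:,::-1];w=save('wrist','w4.png')[:,:,::-1]
out=np.zeros((600,800,3),np.uint8);out[:,:450]=cv2.resize(sc[125:225,250:325],(450,600),interpolation=cv2.INTER_CUBIC)
out[:262,450:]=cv2.resize(w,(350,262))
cv2.imwrite('pics/c5.png',cv2.convertScaleAbs(out,alpha=1.7,beta=10))
```

```text
[0.59019727 0.06742292 0.25943418] 9.7833 [-0.06409892  0.33292283 -0.94730712]
```

View pics/c5.png

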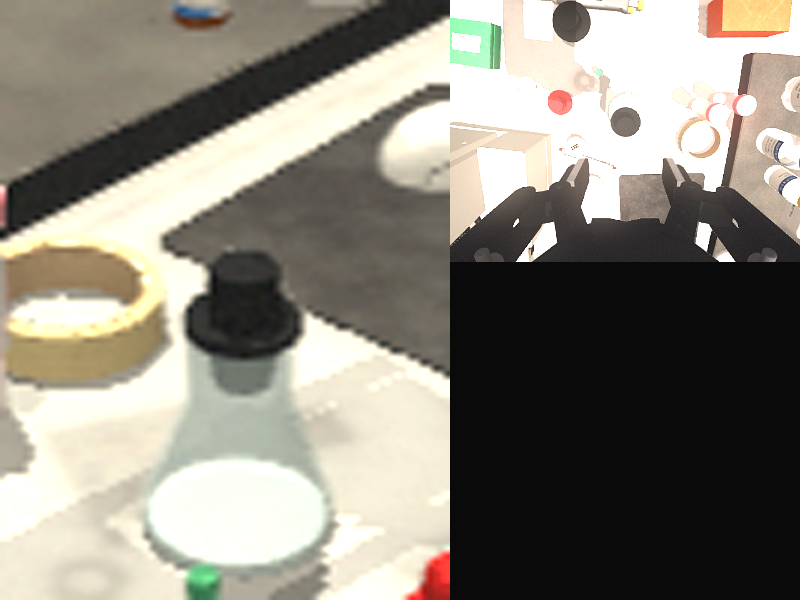

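The stopper is seated flat in the mouth (collar at about (243,320), plug visible inside the neck). The flask hasn't moved and the gripper is clear, so I'll hand in.

```bash
python3 -c "
from bench import order;print(order.finish_job())"
```

```text
the job is handed in; nothing more can be done
None
```

The smaller stopper is in the flask's mouth, upright with its collar flat on the rim in the last camera view; the flask and larger stopper were left where they stood, and the job was handed in at about 10 s (no verdict was returned).

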